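Set out the filtering place

TASK

Set out the bench for filtering: stand the conical flask in the middle of the square white tile with the porcelain funnel seated upright in its mouth, the beaker in the middle of the round cork mat, and the white bottle on the bare bench halfway between tile and mat, in line with their centres. Keep these four upright all the way, and leave the brown jar, the black rubber bung and the small crucible where they stand.

Things in the scene. Friction and masses are not known exactly. Their poses are not given: they have to be found in the camera images.
- tile: Square white glazed tile, 110 x 110 x 6 mm, fixed flat on the bench. Origin: centre of its underside, on the bench (z = 0); z up, x and y along its edges. It lies to the left or to the right of the cork mat, with their centres about 250 mm apart.
- mat: Round cork mat, 90 mm across, 6 mm thick, fixed flat on the bench. Origin: centre of its underside, on the bench.
- flask_center (a point): Conical glass flask with a small paper label, open at the top; loose, about 110 g. Foot 70 mm across, 115 mm tall; the straight neck (37 mm outside, 31 mm inside) is the top 37 mm, so it can be gripped 40 mm above this point. The point is on the axis, half-way up (57.5 mm above its foot); z up.
- funnel_center (a point): White porcelain filter funnel, round, 80 mm tall, about 100 g. Top: open cup, 54 mm across, 39 mm tall; under it a flat black rubber collar, 48 mm across, 6 mm thick; then a 35 mm stem, 22 mm across, tapering to 12 mm. Point: on the axis, mid-cup, 60 mm above the stem's end; z up. It starts upright in the holder. Seated, the collar lies on the flask's rim and this point is 82.5 mm above the flask's.
- beaker_center (a point): Straight glass beaker with a small paper label, open at the top, 60 mm across (63 mm at the lip), 85 mm tall, wall 3 mm; loose, about 90 g. The point is on the axis, half-way up (42.5 mm above its foot); z up.
- bottle_center (a point): White plastic bottle with a white screw cap, loose, about 220 g. Straight body 54 mm across and 100 mm tall, sloping shoulder, cap 30 mm across; 132 mm tall in all (the larger bottles at the far edge are stock, not this one). The point is on the axis, half-way up (66 mm above its foot); z up.
- stand: Round wooden funnel holder, 60 mm across and 50 mm tall, with a 31 mm hole through it, fixed to the bench; the funnel's stem stands in it at the start. Origin: centre of its underside.
- jar: Small brown glass jar with a black lid, 46 mm across, 70 mm tall, loose; to be left alone. Origin: centre of its underside.
- bung: Black rubber bung, 44 mm across the top, 32 mm tall, loose; to be left alone. Origin: centre of its underside.
- crucible: Small white porcelain crucible, 44 mm across the rim, 34 mm tall, open, loose; to be left alone. Origin: centre of its underside.
There are look-alikes about, which are no part of the job. Of the things shaped like the tile, the white one is meant. What is shaped like the part that bears flask_center but green is not meant.

How it is judged (in metres and radians):
At the end, for the whole second after the job is handed in: Flask on tile and beaker on mat, each within 12 mm of the centre; funnel collar down on the flask's rim, within 8 mm of its axis; bottle on the bench within 15 mm (along and across the line) of the halfway point, 125 mm from the tile's centre; all upright within 0.12 rad and at rest (horizontal distance between flask_center and tile below 0.012 m and height (world z) of flask_center between 0.0575 and 0.0695 m and horizontal distance between funnel_center and flask_center below 0.008 m and z of funnel_center in the frame of flask_center between 0.0765 and 0.0885 m and horizontal distance between beaker_center and mat below 0.012 m and height (world z) of beaker_center between 0.0425 and 0.0545 m and height (world z) of bottle_center between 0.06 and 0.072 m and x of bottle_center in the frame of tile between -0.015 and 0.015 m and ((y of mat in the frame of tile above 0 m and y of bottle_center in the frame of tile between 0.11 and 0.14 m) or (y of mat in the frame of tile below 0 m and y of bottle_center in the frame of tile between -0.14 and -0.11 m)) and angle between each of flask_center, funnel_center, beaker_center, bottle_center's own z axis and vertical below 0.12 rad and linear speed of each of flask, funnel, beaker, bottle below 0.01 m/s); the robot touches nothing.
It fails at once if the brown jar is moved by more than 20 mm (distance of jar from where it was at the start of the episode above 0.02 m).
It fails at once if the rubber bung is moved by more than 20 mm (distance of bung from where it was at the start of the episode above 0.02 m).
It fails at once if the crucible is moved by more than 20 mm (distance of crucible from where it was at the start of the episode above 0.02 m).
It fails at once if the flask, funnel, beaker or bottle is tipped by more than 0.8 rad (angle between any of flask_center, funnel_center, beaker_center, bottle_center's own z axis and vertical above 0.8 rad).
It also fails if it takes over 102 s, if anything falls off the work surface, if the arm or the gripper's body presses on something with over 40 N, if the wrist force passes 120 N, or if a joint passes its speed limit or range.

ROBOT

A 6-joint arm with a two-finger parallel gripper is mounted at the origin on the work surface. World frame = base frame: x ahead of the robot, y to its left, z up, the work surface at z = 0. Lengths are in mm, angles in rad, forces in N, time in s.
With the tool pointing down it reaches from about 350 to 875 mm from the base axis. Payload 4.2 kg.
Tool frame: the origin (TCP) lies at the very end of the fingers, on their centre line; the grasp point (between the pads) lies 19 mm behind it; z points along the fingers, y is the line along which they close (so a half turn about z gives the same grasp; the last joint's range is limited). The gripper opens to 85 mm and grips with 20 to 120 N. Pads are 22 mm wide; open, the fingers measure 114 mm over their backs; the gripper's body (76 mm by 85 mm) begins 54 mm behind the grasp point. The pads swing forward as they close: fully open they stand 13 mm farther back than shut.
Start: joints at [-0.867, 0.385, 0.008, 0, -1.194, -0.259], TCP at [268.935, -564.157, 231.312] pointing down, gripper open.
Joint ranges: [-3.14, 3.14], [-1.21, 2.06], [-1.07, 1.41], [-3.16, 2.05], [-2.99, -0.16], [-3.1, 3.1]. Speed limits (rad/s): [2.79, 2.79, 3.14, 3.14, 3.14, 3.14].

INTERFACE

Orientations are given as a unit quaternion [x, y, z, w].
In Python, from bench import read_state, get_image, camera_model, job_done gives the robot as it stands.
- The arm moves only by the shell command python3 -m handwheel 'ROWS'. ROWS is JSON, a list of rows, each a list of 7 numbers: the shift along the tool's x, y, z in m, then the turn, a rotation vector about the tool's x, y, z in rad, then the gripper's target within -1 to 1 (fully open at 1, half-way at 0, shut at -1). In form: [[dx, dy, dz, wx, wy, wz, jaw], ...]. A call has 1 to 10 rows; each row is the pose to reach, as a shift and turn from the pose commanded when the call began, along the tool's axes at that moment; what a row does not reach only later rows make up. A row lasts 1/8 s, in which the tool goes at most 62.5 mm and 10.7 degrees, less where a joint would pass 70% of its speed; a pose out of reach is approached as far as the arm can. A call with a gripper value outside its range is refused whole. The fingers move at their own pace and stop on an object; the grip force is fixed at half the most. Time passes only in rows, so rows that repeat a pose let the fingers close. It gives the time, the measured TCP pose, the force, the opening and the grip force at its end, in the units of the state.
- read_state(): the state, without advancing time (a new reading comes with each control period).
- get_image(name): name is "scene" or "top" or "wrist"; returns (picture, depth): 400x640x3 uint8, blue, green, red; 400x640 float32, mm along the optical axis (not along the pixel's ray), 0 where there is no reading.
- camera_model(name): a dict with "K" (3x3 intrinsics, pixels), "rvec" (rotation vector, rad) and "tvec" (3), from world to camera coordinates, as OpenCV has them; the wrist camera has in their place "hand_eye" (4x4, takes a point from camera to tool coordinates, whose origin is the TCP and whose axes are the flange's). Camera axes: x right, y down, z forward; pixel columns grow to the right and rows downward; lengths in mm; the calibration is good to about 2 mm. A picture is of the moment at which its call begins: read the wrist's pose just before it. camera_model takes no time and is no camera call.
- job_done(): hands the job in; it is judged then, once.
The state is a dict: "clock": time; "joints": joint angles; "joint_vel": joint speeds; "joint_efforts": joint torques, N m; "position": TCP position; "ee_rot": TCP orientation; "contact_force": force on the tool from outside, world axes, zero at the start; "wrist_torque": the same for the moment, N m; "gripper_width": finger opening in mm; "grasp_force": force on a finger pad.
Only numpy, scipy, OpenCV 4.12 (cv2) and the standard library are available. Lean on these libraries where they do the work, as an engineer would, in place of code of your own. Each camera call takes 0.05 s, during which the arm holds its last target. There are 200 camera calls.

## Working session

There is one attempt and no reset: what is moved stays moved. The work goes in short steps, Python scripts to look and compute and a shell command to move; the robot and the scene stay as the last step left them, time stands still between calls to the robot, and variables do not carry over. Pictures are saved under pics/ and viewed, at most 14 in all, crops included, and the job is handed in when it is done.

```bash
ls; mkdir -p pics
python3 - <<'E'
from bench import *
import cv2,json
s=read_state();print(s['clock'],s['position'],s['ee_rot'],s['gripper_width'])
for n in('scene','top'):
    im,d=get_image(n);cv2.imwrite(f'pics/{n}0.png',im);import numpy as np;np.save(f'{n}0.npy',d);print(n,camera_model(n))
print(camera_model('wrist'))
E
```

```text
pics
0.0 [ 268.67382491 -563.64587092  230.21480343] [-2.20476777e-01  9.75391599e-01  1.06723462e-03 -2.83208218e-04] 85.33959717297566
scene {'K': array([[365.05354341,   0.        , 315.42234562],
       [  0.        , 365.05354341, 201.72478952],
       [  0.        ,   0.        ,   1.        ]]), 'rvec': array([ 1.73025575,  1.66909967, -0.77694758]), 'tvec': array([  50.44099524, -253.15716047, 1416.67209727])}
top {'K': array([[425.8406189 ,   0.        , 317.03308872],
       [  0.        , 425.8406189 , 201.44928776],
       [  0.        ,   0.        ,   1.        ]]), 'rvec': array([ 2.14984965, -2.17588607,  0.17302943]), 'tvec': array([ -59.70817034,  531.56050844, 1239.32289608])}
{'K': array([[330.73191459,   0.        , 316.86965023],
       [  0.        , 330.73191459, 196.9828864 ],
       [  0.        ,   0.        ,   1.        ]]), 'hand_eye': array([[ 2.71664987e-04, -9.46335452e-01, -3.23185920e-01,
         8.26324294e+01],
       [ 9.99999367e-01, -9.58263302e-05,  1.12117715e-03,
         2.30306896e-01],
       [-1.09197941e-03, -3.23186020e-01,  9.46334827e-01,
        -1.42135071e+02],
       [ 0.00000000e+00,  0.00000000e+00,  0.00000000e+00,
         1.00000000e+00]])}
```

View pics/top0.png

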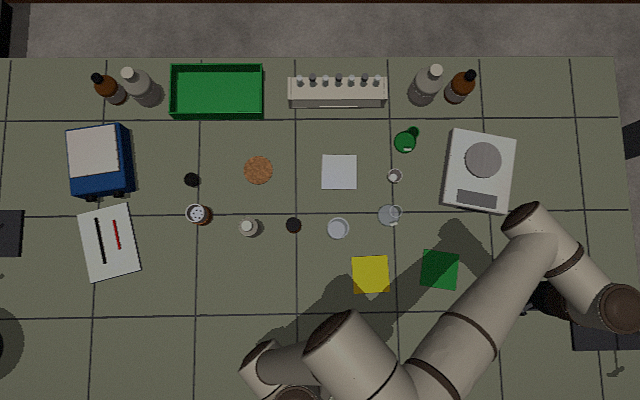

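View pics/scene0.png

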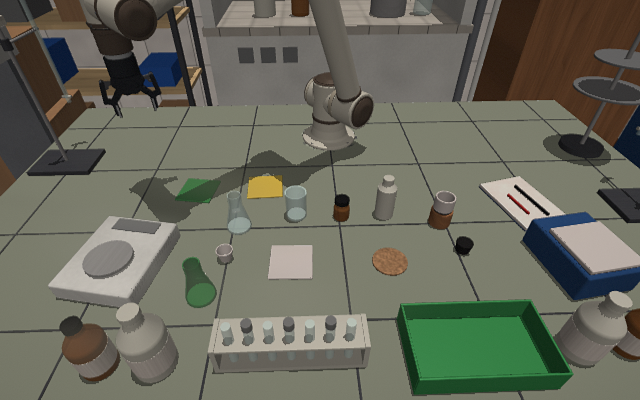

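The top view shows the tile at (339,172), mat (258,170), funnel in its holder (197,214), bottle (249,228), jar (294,225), beaker (338,228) and flask (390,215). The crucible is at (394,176), the bung at (192,180), and the green flask lookalike at (405,142). The scene view agrees. I'll zoom in next.

```bash
cat > h.py <<'E'
import numpy as np,cv2
from bench import *
def cam(n):
    m=camera_model(n);R=cv2.Rodrigues(m['rvec'])[0];return m['K'],R,m['tvec']
def ray(n,u,v,z):
    K,R,t=cam(n);d=R.T@np.linalg.inv(K)@[u,v,1];c=-R.T@t;return (c+d*(z-c[2])/d[2]).round(1)
def proj(n,p):
    K,R,t=cam(n);q=K@(R@np.array(p,float)+t);return (q[:2]/q[2]).round(1)
E
python3 - <<'E'
from h import *
t=cv2.imread('pics/top0.png');s=cv2.imread('pics/scene0.png')
cv2.imwrite('pics/tc.png',cv2.resize(t[130:250,170:430],None,fx=3,fy=3,interpolation=cv2.INTER_CUBIC))
cv2.imwrite('pics/sc.png',cv2.resize(s[170:290,205:485],None,fx=2.8,fy=2.8,interpolation=cv2.INTER_CUBIC))
def cen(mask,roi):
    x0,y0,x1,y1=roi;m=np.zeros_like(mask);m[y0:y1,x0:x1]=mask[y0:y1,x0:x1]
    c=max(cv2.findContours(m,cv2.RETR_EXTERNAL,cv2.CHAIN_APPROX_NONE)[0],key=cv2.contourArea)
    M=cv2.moments(c);return M['m10']/M['m00'],M['m01']/M['m00'],c
g=t.astype(int)
w=((g.min(2)>130)).astype(np.uint8)
u,v,c=cen(w,(310,145,370,200));print('tile',u,v,ray('top',u,v,6));b=cv2.boxPoints(cv2.minAreaRect(c));print([ray('top',*p,6) for p in b])
hs=cv2.cvtColor(t,cv2.COLOR_BGR2HSV)
k=((g[...,2]-g[...,0])>40).astype(np.uint8)
u,v,c=cen(k,(235,145,280,195));print('mat',u,v,ray('top',u,v,6));r=cv2.boundingRect(c);print(r,ray('top',r[0],v,6),ray('top',r[0]+r[2],v,6))
gs=s.astype(int)
u,v,c=cen(((gs[...,2]-gs[...,0])>40).astype(np.uint8),(365,240,415,280));print('mat s',u,v,ray('scene',u,v,6))
u,v,c=cen((gs.min(2)>130).astype(np.uint8),(260,240,320,285));print('tile s',u,v,ray('scene',u,v,6))
d=np.load('top0.npy')
for n,p in dict(funnel=(197,214),bottle=(249,228),jar=(294,225),beaker=(338,228),flask=(390,215),cru=(394,176)).items(): print(n,d[p[1],p[0]],ray('top',*p,0))
E
```

```text
tile 338.55238533517405 171.53229022856266 [ 627.9 -135.     6. ]
[array([576.8, -80.1,   6. ]), array([684.1, -84.9,   6. ]), array([ 680.1, -190.6,    6. ]), array([ 572.5, -184.6,    6. ])]
mat 257.62919789064665 169.66833194560087 [636.  115.4   6. ]
(243, 156, 30, 28) [636.4 160.4   6. ] [635.6  68.    6. ]
mat s 389.6882845188284 260.9497907949791 [638. 116.   6.]
tile s 290.6692010620323 261.73944001930965 [ 631.4 -135.7    6. ]
funnel 1237.2806 [501.  299.7   0. ]
bottle 1163.9219 [456.3 141.3   0. ]
jar 1234.6367 [463.9   4.4   0. ]
beaker 1215.8273 [ 453.1 -130.1    0. ]
flask 1202.9054 [ 491.3 -291.5    0. ]
cru 1324.3425 [ 613.5 -308.5    0. ]
```

View pics/tc.png

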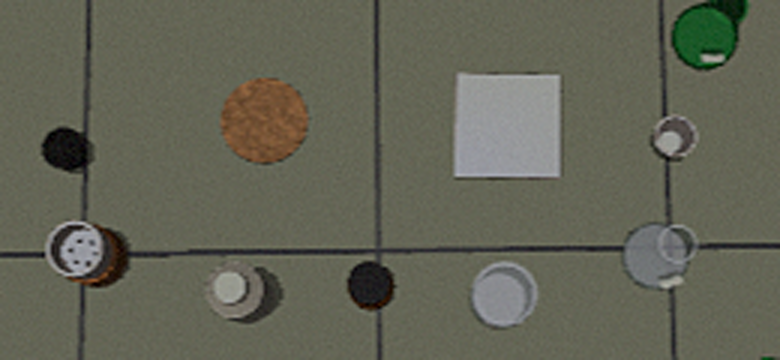

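View pics/sc.png

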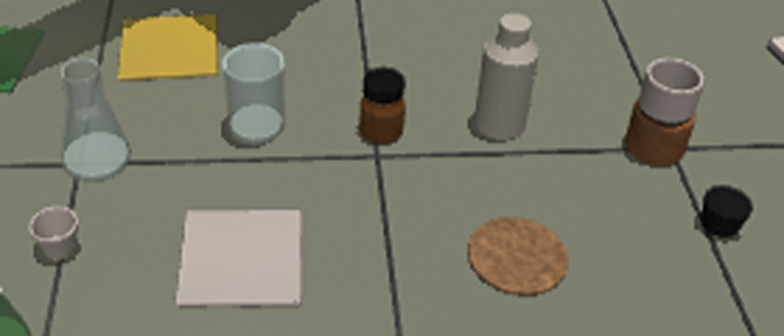

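Run:
```python
from h import *
T=lambda x,y,z:ray('top',(x+.5)/3-.5+170,(y+.5)/3-.5+130,z)
S=lambda x,y,z:ray('scene',(x+.5)/2.8-.5+205,(y+.5)/2.8-.5+170,z)
for n,z,a,b in [('funnel',95,(76,249),(672,76)),('bottle',132,(230,286),(515,22)),('beaker',85,(504.5,295),(254,62)),('flask',115,(676,243),(81,71)),('flaskfoot',0,(656,255),(96,156)),('jar',70,(370,284),(384,79)),('cru',34,(676,137),(55,222)),('bung',32,(66,148),(725,197))]: print(n,T(*a,z),S(*b,z))
s=read_state();print(s['joints'])
```

```text
funnel [494.5 281.1  95. ] [495.3 280.9  95. ]
bottle [454.8 130.9 132. ] [452.5 132.2 132. ]
beaker [ 447.  -123.3   85. ] [ 446.2 -122.    85. ]
flask [ 491.7 -283.3  115. ] [ 491.4 -282.9  115. ]
flaskfoot [ 492.4 -286.3    0. ] [ 486.6 -285.1    0. ]
jar [460.2   5.2  70. ] [459.4   7.3  70. ]
cru [ 608.9 -304.5   34. ] [ 607.3 -302.4   34. ]
bung [603.5 310.   32. ] [596.8 313.7  32. ]
[-8.67384897e-01  3.85499962e-01  6.74861374e-03 -4.24194287e-04
 -1.19399736e+00 -2.58571217e-01]
```

```bash
python3 -m handwheel '[[-0.05,0.025,0,0,0,0.074,1],[-0.1,0.05,0,0,0,0.148,1],[-0.15,0.075,0,0,0,0.222,1],[-0.2,0.1,0,0,0,0.296,1],[-0.25,0.125,0,0,0,0.37,1],[-0.3,0.15,0,0,0,0.445,1],[-0.321,0.1575,0,0,0,0.445,1],[-0.321,0.1575,0,0,0,0.445,1],[-0.321,0.1575,0,0,0,0.445,1]]'
cat >> h.py <<'E'
def wshot(name):
    s=read_state();im,d=get_image('wrist');cv2.imwrite('pics/'+name,im)
    from scipy.spatial.transform import Rotation as Ro
    T=np.eye(4);T[:3,:3]=Ro.from_quat(s['ee_rot']).as_matrix();T[:3,3]=s['position']
    m=camera_model('wrist');np.save('wT.npy',T@m['hand_eye']);print(s['clock'],s['position'],s['ee_rot'],s['contact_force']);return im,d
def wray(u,v,z):
    T=np.load('wT.npy');K=camera_model('wrist')['K'];d=T[:3,:3]@np.linalg.inv(K)@[u,v,1];c=T[:3,3];return (c+d*(z-c[2])/d[2]).round(1)
def wproj(p):
    T=np.linalg.inv(np.load('wT.npy'));K=camera_model('wrist')['K'];q=K@(T[:3,:3]@np.array(p,float)+T[:3,3]);return (q[:2]/q[2]).round(1)
E
python3 - <<'E'
from h import *
im,d=wshot('w1.png')
print(wproj([491,-284,115]),wproj([491,-284,0]))
E
```

```text
clock: 1.23
position: [490.3, -284.5, 231.0]
ee_rot: [0.0, 1.0, 0.0, -0.0]
contact_force: [0.4, 0.4, 0.7]
gripper_width: 85.5
grasp_force: 0.0
1.225 [ 490.27805276 -284.47058341  231.00724061] [ 4.24672931e-04  9.99999804e-01  9.87875413e-05 -4.49466526e-04] [0.42618728 0.44798065 0.70523653]
[316.5 191.9] [316.5 161.2]
```

View pics/w1.png

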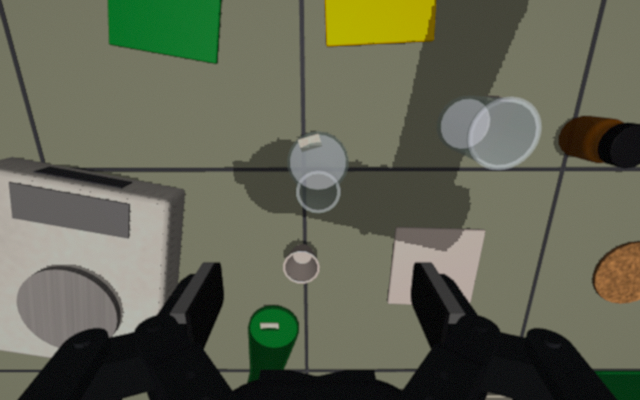

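The wrist view puts the flask rim at (318,191), 1 px from the prediction. The beaker rim is at (505,132). I'll descend and grip the neck.

```bash
python3 -c "
from h import *
print(wray(318,191.5,115),wray(505,132,85),wray(318,162,0))"
python3 -m handwheel '[[0,0.001,0.04,0,0,0,1],[0,0.001,0.08,0,0,0,1],[0,0.001,0.12,0,0,0,1],[0,0.001,0.14,0,0,0,1],[0,0.001,0.152,0,0,0,1],[0,0.001,0.152,0,0,0,0.2],[0,0.001,0.152,0,0,0,-0.3],[0,0.001,0.152,0,0,0,-0.6],[0,0.001,0.152,0,0,0,-1],[0,0.001,0.152,0,0,0,-1]]'
python3 -m handwheel '[[0,0,0,0,0,0,-1],[0,0,0,0,0,0,-1],[0,0,0,0,0,0,-1],[0,0,0,0,0,0,-1]]'
```

```text
[ 490.7 -282.7  115. ] [ 446.5 -121.2   85. ] [ 492.  -282.3    0. ]
clock: 2.52
position: [491.9, -283.4, 80.7]
ee_rot: [-0.0, 1.0, -0.001, 0.001]
contact_force: [-0.3, -2.3, 5.4]
gripper_width: 36.0
grasp_force: 60.2
clock: 3.02
position: [491.9, -283.4, 80.7]
ee_rot: [-0.0, 1.0, -0.001, 0.001]
contact_force: [-0.7, -0.8, 6.7]
gripper_width: 36.0
grasp_force: 60.2
```

```bash
python3 -m handwheel '[[0,0,-0.01,0,0,0,-1],[0,0,-0.03,0,0,0,-1],[0,0,-0.05,0,0,0,-1],[-0.02,0.022,-0.06,0,0,0,-1],[-0.05,0.053,-0.06,0,0,0,-1],[-0.08,0.085,-0.06,0,0,0,-1],[-0.11,0.117,-0.06,0,0,0,-1],[-0.13,0.138,-0.06,0,0,0,-1],[-0.139,0.1475,-0.06,0,0,0,-1],[-0.139,0.1475,-0.06,0,0,0,-1]]'
python3 - <<'E'
from h import *
im,d=wshot('w2.png')
t,_=get_image('top');s,_=get_image('scene')
cv2.imwrite('pics/tc2.png',np.vstack([cv2.resize(t[130:230,260:420],None,fx=3,fy=3),cv2.resize(s[160:290,230:390],None,fx=3,fy=3)[:290]]))
E
```

```text
clock: 4.28
position: [629.7, -135.0, 138.9]
ee_rot: [-0.0, 1.0, 0.0, -0.001]
contact_force: [-1.1, -0.4, -1.0]
gripper_width: 36.1
grasp_force: 60.0
4.275 [ 629.67094815 -134.96846562  138.85850842] [-2.08013060e-04  9.99999770e-01  1.33716800e-04 -6.30758249e-04] [-1.05695302 -0.35125731 -0.96952268]
```

View pics/w2.png

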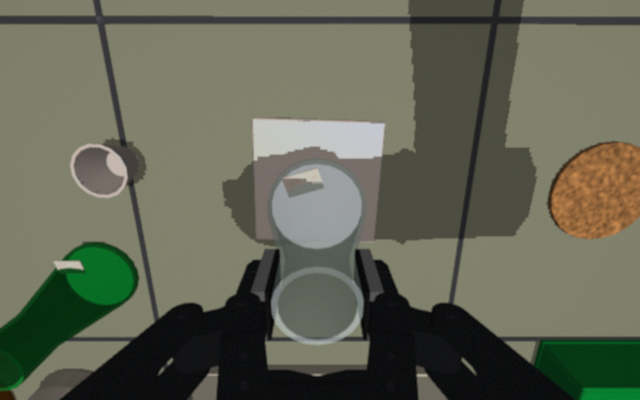

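```bash
python3 -c "
from h import *
for p in [(253,119),(384,124),(256,240),(374,242)]: print(wray(*p,6))
print('foot',wray(317,204,60),'rim',wray(317,306,175),'mat',wray(604,190,6))"
```

```text
[ 573.5 -186.1    6. ]
[577.5 -79.3   6. ]
[ 682.2 -190.     6. ]
[684.3 -81.5   6. ]
foot [ 627.4 -134.1   60. ] rim [ 627.  -134.3  175. ] mat [634.  116.5   6. ]
```

```bash
python3 -m handwheel '[[-0.001,0,0.02,0,0,0,-1],[-0.001,0,0.035,0,0,0,-1],[-0.001,0,0.045,0,0,0,-1],[-0.001,0,0.049,0,0,0,-1],[-0.001,0,0.051,0,0,0,-1],[-0.001,0,0.052,0,0,0,-1],[-0.001,0,0.052,0,0,0,-1],[-0.001,0,0.052,0,0,0,-1]]'
```

```text
clock: 5.42
position: [631.1, -135.4, 87.6]
ee_rot: [0.0, 1.0, -0.0, 0.0]
contact_force: [0.1, 0.3, -1.1]
gripper_width: 35.8
grasp_force: 60.0
```

```bash
python3 -m handwheel '[[0,0,0.001,0,0,0,-1],[0,0,0.001,0,0,0,-1],[0,0,0.001,0,0,0,-1]]'
```

```text
clock: 5.8
position: [631.2, -135.5, 86.8]
ee_rot: [0.0, 1.0, -0.0, 0.0]
contact_force: [-1.0, 0.2, 2.8]
gripper_width: 35.8
grasp_force: 60.2
```

```bash
python3 -m handwheel '[[0,0,0,0,0,0,-0.5],[0,0,0,0,0,0,0],[0,0,0,0,0,0,0.5],[0,0,0,0,0,0,1],[0,0,0,0,0,0,1],[0,0,-0.02,0,0,0,1],[0,0,-0.05,0,0,0,1],[0,0,-0.09,0,0,0,1],[0.03,0,-0.1,0,0,0,1],[0.08,0.005,-0.1,0,0,0,1]]'
python3 -m handwheel '[[0.05,0.005,0,0,0,0,1],[0.1,0.0135,0,0,0,0,1],[0.104,0.0085,0,0,0,0,1],[0.104,0.0085,0.04,0,0,0,1],[0.104,0.0085,0.06,0,0,0,1],[0.104,0.0085,0.06,0,0,0,1]]'
python3 - <<'E'
from h import *
im,d=wshot('w3.png')
print(wproj([446.6,-122,85]),wproj([629.5,-134.5,121]))
E
```

```text
clock: 7.05
position: [551.7, -130.4, 187.2]
ee_rot: [0.0, 1.0, -0.0, 0.002]
contact_force: [-0.3, 0.5, -0.4]
gripper_width: 85.5
grasp_force: 0.0
clock: 7.8
position: [446.8, -122.1, 125.2]
ee_rot: [0.0, 1.0, -0.0, -0.002]
contact_force: [0.3, -0.6, 0.4]
gripper_width: 85.1
grasp_force: 0.0
7.8 [ 446.82618785 -122.11064185  125.18044047] [ 1.98080256e-04  9.99998798e-01 -1.79461743e-04 -1.52719302e-03] [ 0.29973536 -0.5507421   0.43080881]
[315.9 229.2] [297.6 499. ]
```

View pics/w3.png

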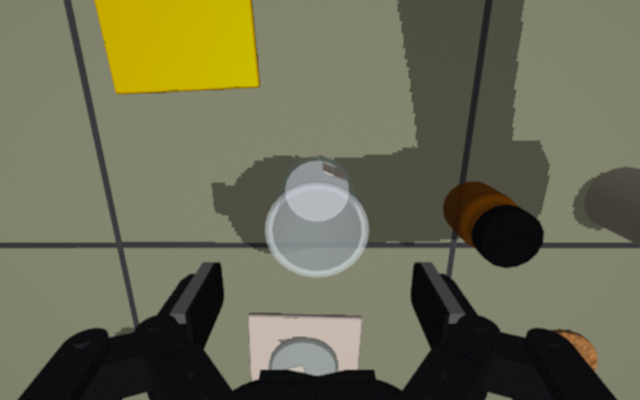

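The beaker rim is at (317,229), as predicted, and the flask is standing on the tile. I'll descend and grip the beaker.

```bash
python3 -m handwheel '[[0,0,0.03,0,0,0,1],[0,0,0.06,0,0,0,1],[0,0,0.08,0,0,0,1],[0,0,0.094,0,0,0,1],[0,0,0.094,0,0,0,1],[0,0,0.094,0,0,0,0.3],[0,0,0.094,0,0,0,-0.2],[0,0,0.094,0,0,0,-1],[0,0,0.094,0,0,0,-1],[0,0,0.094,0,0,0,-1]]'
python3 -m handwheel '[[0,0,0,0,0,0,-1],[0,0,0,0,0,0,-1],[0,0,-0.01,0,0,0,-1],[0,0,-0.03,0,0,0,-1],[0,0,-0.05,0,0,0,-1],[0,0,-0.06,0,0,0,-1],[0,0,-0.06,0,0,0,-1]]'
```

```text
clock: 9.1
position: [448.4, -121.9, 33.8]
ee_rot: [-0.0, 1.0, -0.0, 0.002]
contact_force: [0.1, 0.3, 5.8]
gripper_width: 58.3
grasp_force: 64.3
clock: 9.98
position: [447.2, -121.8, 93.0]
ee_rot: [0.0, 1.0, 0.0, 0.001]
contact_force: [0.6, 0.1, -1.1]
gripper_width: 58.1
grasp_force: 64.2
```

```bash
python3 -m handwheel '[[-0.01,0.012,-0.01,0,0,0,-1],[-0.03,0.038,-0.01,0,0,0,-1],[-0.055,0.069,-0.01,0,0,0,-1],[-0.08,0.1,-0.01,0,0,0,-1],[-0.105,0.132,-0.01,0,0,0,-1],[-0.13,0.163,-0.01,0,0,0,-1],[-0.155,0.194,-0.01,0,0,0,-1],[-0.175,0.22,-0.01,0,0,0,-1],[-0.187,0.235,-0.01,0,0,0,-1],[-0.1895,0.2377,-0.01,0,0,0,-1]]'
python3 -m handwheel '[[0,0,0.02,0,0,0,-1],[0,0,0.035,0,0,0,-1],[0,0,0.045,0,0,0,-1],[0,0,0.045,0,0,0,-1]]'
python3 - <<'E'
from h import *
im,d=wshot('w4.png')
print(wproj([637,115.7,6]))
E
```

```text
clock: 11.22
position: [637.0, 117.5, 101.4]
ee_rot: [-0.001, 1.0, -0.0, -0.001]
contact_force: [0.2, -0.1, -1.4]
gripper_width: 58.1
grasp_force: 64.3
clock: 11.72
position: [635.9, 115.3, 56.4]
ee_rot: [0.0, 1.0, -0.0, -0.001]
contact_force: [0.2, -0.1, -1.0]
gripper_width: 58.6
grasp_force: 64.3
11.725 [635.89151978 115.34225227  56.35773778] [ 2.87997531e-04  9.99999396e-01 -4.25838459e-04 -9.71940548e-04] [ 0.16595804 -0.13743074 -0.97736276]
[316.4 224.5]
```

View pics/w4.png

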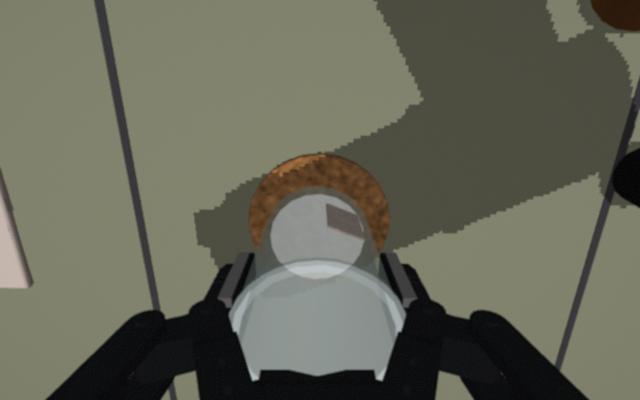

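```bash
python3 -c "
from h import *
print(wray(319,153.5,6),wray(248.5,220,6),wray(390,220,6),'foot',wray(317.5,235,23))"
python3 -m handwheel '[[0,0.001,0.008,0,0,0,-1],[0,0.001,0.012,0,0,0,-1],[0,0.001,0.015,0,0,0,-1],[0,0.001,0.016,0,0,0,-1],[0,0.001,0.017,0,0,0,-1],[0,0.001,0.017,0,0,0,-1]]'
```

```text
[591.6 117.3   6. ] [633.9  73.    6. ] [634.  162.1   6. ] foot [636.3 116.4  23. ]
clock: 12.52
position: [636.6, 116.8, 40.4]
ee_rot: [0.0, 1.0, 0.0, 0.0]
contact_force: [0.6, 0.9, -1.5]
gripper_width: 58.4
grasp_force: 64.3
```

```bash
python3 -m handwheel '[[0,0,0.001,0,0,0,-1],[0,0,0.001,0,0,0,-1],[0,0,0.001,0,0,0,-1]]'
```

```text
clock: 12.9
position: [636.7, 116.9, 39.9]
ee_rot: [0.0, 1.0, 0.0, 0.0]
contact_force: [-1.6, -0.9, 3.2]
gripper_width: 58.3
grasp_force: 64.5
```

```bash
python3 -m handwheel '[[0,0,0,0,0,0,-0.5],[0,0,0,0,0,0,0],[0,0,0,0,0,0,0.5],[0,0,0,0,0,0,1],[0,0,0,0,0,0,1],[0,0,-0.02,0,0,0,1],[0,0,-0.06,0,0,0,1],[0,0,-0.11,0,0,0,1],[0,0,-0.15,0,0,0,1],[0.04,0.003,-0.16,0,0,0,1]]'
python3 -m handwheel '[[0.05,0.004,0,0,0,0,1],[0.1,0.008,0,0,0,0,1],[0.143,0.0118,0,0,0,0,1],[0.143,0.0118,0,0,0,0,1],[0.143,0.0118,0,0,0,0,1]]'
python3 - <<'E'
from h import *
im,d=wshot('w5.png')
print(wproj([453.5,131.5,132]))
E
```

```text
clock: 14.15
position: [599.2, 120.4, 202.2]
ee_rot: [0.001, 1.0, 0.001, 0.003]
contact_force: [-0.7, -0.5, -0.1]
gripper_width: 85.4
grasp_force: 0.0
clock: 14.78
position: [454.1, 132.0, 199.8]
ee_rot: [-0.0, 1.0, 0.0, 0.001]
contact_force: [0.0, 0.2, -0.3]
gripper_width: 85.2
grasp_force: 0.0
14.775 [454.12729023 131.97540674 199.75981807] [-1.75251854e-04  9.99999713e-01  2.75912659e-04  6.84041769e-04] [ 0.00900598  0.24411287 -0.31143752]
[315.  211.6]
```

View pics/w5.png

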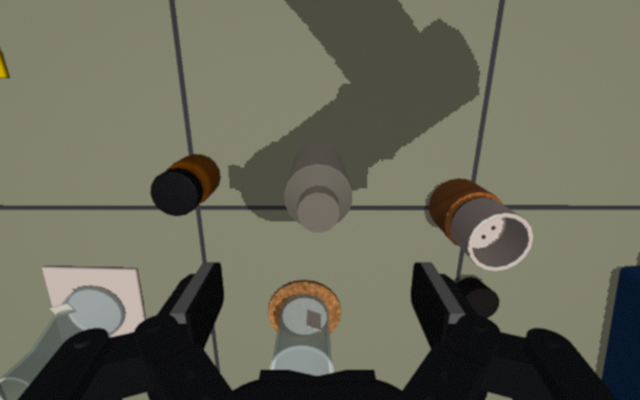

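The cap is at (318,211), about 1 mm from the prediction. The beaker stands on the mat and the flask is centred on the tile. The funnel rim is at (500,241).

```bash
python3 -c "
from h import *
print(wray(318,211,132),wray(500,241,95))"
python3 -m handwheel '[[0,0.001,0.04,0,0,0,1],[0,0.001,0.08,0,0,0,1],[0,0.001,0.11,0,0,0,1],[0,0.001,0.131,0,0,0,1],[0,0.001,0.131,0,0,0,1],[0,0.001,0.131,0,0,0,0.3],[0,0.001,0.131,0,0,0,-0.2],[0,0.001,0.131,0,0,0,-1],[0,0.001,0.131,0,0,0,-1],[0,0.001,0.131,0,0,0,-1]]'
python3 -m handwheel '[[0,0,0,0,0,0,-1],[0,0,0,0,0,0,-1],[0,0,-0.01,0,0,0,-1],[0,0,-0.03,0,0,0,-1],[0,0,-0.06,0,0,0,-1],[0,0,-0.09,0,0,0,-1],[0,0,-0.1,0,0,0,-1],[0,0,-0.1,0,0,0,-1]]'
```

```text
[453.1 133.5 132. ] [494.1 284.3  95. ]
clock: 16.08
position: [454.7, 133.2, 69.6]
ee_rot: [-0.0, 1.0, 0.001, 0.001]
contact_force: [0.3, -1.1, 6.4]
gripper_width: 52.4
grasp_force: 62.9
clock: 17.08
position: [453.1, 132.6, 168.2]
ee_rot: [0.0, 1.0, 0.0, -0.0]
contact_force: [0.6, -0.2, -2.8]
gripper_width: 52.7
grasp_force: 63.0
```

```bash
python3 -m handwheel '[[-0.01,-0.008,0,0,0,0,-1],[-0.03,-0.024,0,0,0,0,-1],[-0.055,-0.043,0,0,0,0,-1],[-0.08,-0.063,0,0,0,0,-1],[-0.105,-0.083,0,0,0,0,-1],[-0.13,-0.102,0,0,0,0,-1],[-0.155,-0.122,0,0,0,0,-1],[-0.172,-0.136,0,0,0,0,-1],[-0.18,-0.1417,0,0,0,0,-1],[-0.18,-0.1417,0,0,0,0,-1]]'
python3 -m handwheel '[[0,0,0.02,0,0,0,-1],[0,0,0.045,0,0,0,-1],[0,0,0.07,0,0,0,-1],[0,0,0.085,0,0,0,-1],[0,0,0.093,0,0,0,-1],[0,0,0.096,0,0,0,-1],[0,0,0.098,0,0,0,-1],[0,0,0.098,0,0,0,-1],[0,0,0.098,0,0,0,-1]]'
```

```text
clock: 18.32
position: [633.2, -9.7, 166.8]
ee_rot: [0.001, 1.0, -0.0, -0.001]
contact_force: [0.0, 0.2, -1.5]
gripper_width: 52.6
grasp_force: 63.1
clock: 19.45
position: [633.8, -9.1, 70.8]
ee_rot: [0.0, 1.0, 0.0, 0.0]
contact_force: [0.1, 0.7, -1.4]
gripper_width: 52.4
grasp_force: 63.1
```

```bash
python3 -m handwheel '[[0,0,0.001,0,0,0,-1],[0,0,0.001,0,0,0,-1],[0,0,0.0015,0,0,0,-1],[0,0,0.0015,0,0,0,-1]]'
```

```text
clock: 19.95
position: [633.9, -9.1, 69.7]
ee_rot: [-0.0, 1.0, -0.0, 0.001]
contact_force: [-1.0, -0.6, 4.8]
gripper_width: 52.7
grasp_force: 63.3
```

```bash
python3 -m handwheel '[[0,0,0,0,0,0,-0.5],[0,0,0,0,0,0,0],[0,0,0,0,0,0,0.5],[0,0,0,0,0,0,1],[0,0,0,0,0,0,1],[0,0,-0.02,0,0,0,1],[0,0,-0.06,0,0,0,1],[0,0,-0.1,0,0,0,1],[0,0,-0.12,0,0,0,1],[0,0,-0.12,0,0,0,1]]'
python3 -m handwheel '[[0.015,0.033,0,0,0,0,1],[0.035,0.073,0,0,0,0,1],[0.055,0.115,0,0,0,0,1],[0.08,0.168,0,0,0,0,1],[0.105,0.22,0,0,0,0,1],[0.125,0.262,0,0,0,0,1],[0.139,0.2917,0,0,0,0,1],[0.139,0.2917,0.02,0,0,0,1],[0.139,0.2917,0.02,0,0,0,1]]'
python3 - <<'E'
from h import *
im,d=wshot('w6.png')
print(wproj([494.5,282.5,95]))
E
```

```text
clock: 21.2
position: [634.4, -8.9, 190.6]
ee_rot: [0.0, 1.0, 0.0, 0.002]
contact_force: [-0.2, 0.5, -0.8]
gripper_width: 85.1
grasp_force: 0.0
clock: 22.32
position: [492.8, 281.8, 165.8]
ee_rot: [-0.0, 1.0, -0.002, -0.003]
contact_force: [-0.5, -0.6, 0.3]
gripper_width: 85.4
grasp_force: 0.0
22.325 [492.78317201 281.82338866 165.78786802] [-1.04679466e-04  9.99994650e-01 -2.07384924e-03 -2.52760698e-03] [-0.51109871 -0.59119852  0.34914767]
[317.2 213.8]
```

View pics/w6.png

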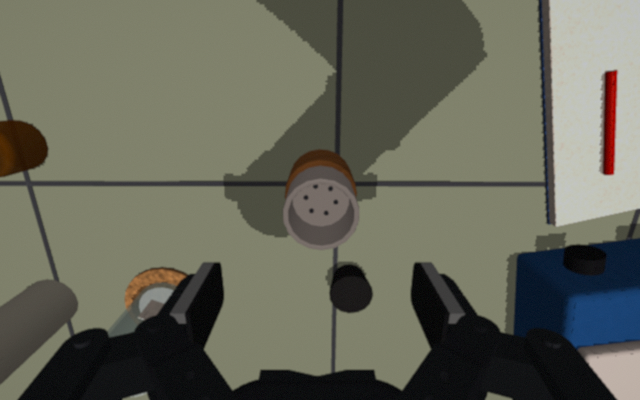

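The funnel rim is at (321,211), within 3 mm, and the bung is clear at (350,288).

```bash
python3 -m handwheel '[[0.0005,0.001,0.03,0,0,0,1],[0.0005,0.001,0.06,0,0,0,1],[0.0005,0.001,0.09,0,0,0,1],[0.0005,0.001,0.108,0,0,0,1],[0.0005,0.001,0.108,0,0,0,1],[0.0005,0.001,0.108,0,0,0,0.3],[0.0005,0.001,0.108,0,0,0,-0.2],[0.0005,0.001,0.108,0,0,0,-1],[0.0005,0.001,0.108,0,0,0,-1],[0.0005,0.001,0.108,0,0,0,-1]]'
python3 -m handwheel '[[0,0,0,0,0,0,-1],[0,0,0,0,0,0,-1],[0,0,0,0,0,0,-1]]'
```

```text
clock: 23.62
position: [495.0, 284.4, 62.4]
ee_rot: [-0.0, 1.0, 0.001, 0.001]
contact_force: [-0.9, -0.4, 6.9]
gripper_width: 52.1
grasp_force: 63.2
clock: 24.0
position: [495.0, 284.4, 62.4]
ee_rot: [-0.0, 1.0, 0.001, 0.001]
contact_force: [0.1, -0.5, 6.4]
gripper_width: 51.7
grasp_force: 63.2
```

```bash
python3 -m handwheel '[[0,0,-0.01,0,0,0,-1],[0,0,-0.03,0,0,0,-1],[0,0,-0.06,0,0,0,-1],[0,0,-0.09,0,0,0,-1],[0,0,-0.12,0,0,0,-1],[0,0,-0.145,0,0,0,-1],[0,0,-0.15,0,0,0,-1],[0,0,-0.15,0,0,0,-1]]'
python3 - <<'E'
from h import *
t,_=get_image('top');s,_=get_image('scene')
cv2.imwrite('pics/c3.png',np.vstack([cv2.resize(t[120:260,180:440],None,fx=2.2,fy=2.2),cv2.resize(s[130:290,205:465],None,fx=2.2,fy=2.2)])[:600])
cv2.imwrite('pics/top3.png',t);cv2.imwrite('pics/scene3.png',s);print(s.shape)
E
```

```text
clock: 25.0
position: [493.5, 283.4, 210.2]
ee_rot: [0.0, 1.0, -0.0, -0.001]
contact_force: [0.0, 0.1, -0.7]
gripper_width: 52.2
grasp_force: 62.7
(400, 640, 3)
```

View pics/c3.png

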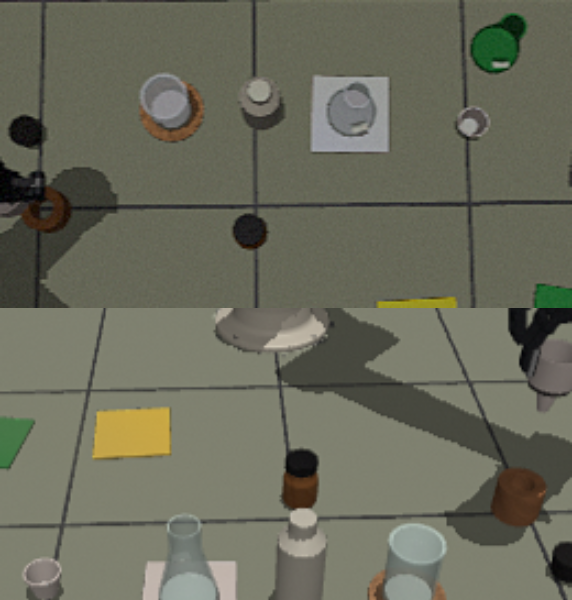

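The funnel is held upright and the flask, bottle and beaker are all in place. I'll measure the flask rim and check the others.

```bash
python3 -c "
from h import *
T=lambda x,y,z:ray('top',(x+.5)/2.2-.5+180,(y+.5)/2.2-.5+120,z)
S=lambda x,y,z:ray('scene',(x+.5)/2.2-.5+205,(y-308+.5)/2.2-.5+130,z)
print('flask',T(356,96,121),S(184,525,121),T(351,111,6))
print('cap',T(258.5,91,132),S(303,519,132))
print('beaker',T(165.5,101,91),S(417,545,91))"
python3 -m handwheel '[[-0.003,-0.01,0,0,0,0,-1],[-0.012,-0.037,0,0,0,0,-1],[-0.026,-0.08,0,0,0,0,-1],[-0.04,-0.125,0,0,0,0,-1],[-0.055,-0.17,0,0,0,0,-1],[-0.07,-0.215,0,0,0,0,-1],[-0.085,-0.26,0,0,0,0,-1],[-0.1,-0.305,0,0,0,0,-1],[-0.115,-0.35,0,0,0,0,-1],[-0.13,-0.395,0,0,0,0,-1]]'
python3 -m handwheel '[[-0.0055,-0.015,0,0,0,0,-1],[-0.0055,-0.0225,0,0,0,0,-1],[-0.0055,-0.0225,0,0,0,0,-1],[-0.0055,-0.0225,0,0,0,0,-1]]'
python3 - <<'E'
from h import *
im,d=wshot('w7.png')
E
```

```text
flask [ 627.6 -134.9  121. ] [ 628.1 -135.9  121. ] [ 632.2 -137.3    6. ]
cap [632.6  -9.7 132. ] [635. -10. 132.]
beaker [629.8 113.4  91. ] [637.7 116.   91. ]
clock: 26.35
position: [623.8, -113.5, 209.9]
ee_rot: [0.0, 1.0, -0.0, -0.001]
contact_force: [0.9, 0.5, -1.4]
gripper_width: 52.1
grasp_force: 62.7
clock: 26.85
position: [629.3, -132.8, 211.0]
ee_rot: [-0.001, 1.0, 0.0, 0.0]
contact_force: [0.2, 0.7, -0.7]
gripper_width: 51.8
grasp_force: 62.8
26.85 [ 629.25237413 -132.79907257  211.03090571] [-6.17525435e-04  9.99999803e-01  9.07102216e-05  6.10868168e-05] [ 0.210614    0.66971422 -0.74690741]
```

View pics/w7.png

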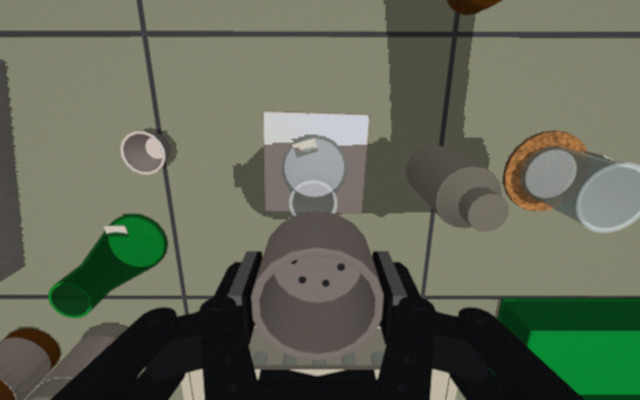

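```bash
python3 -c "
from h import *
print('cup',wray(318,302,243.6),'flask',wray(313,202,121),'cap',wray(488,210,132),wproj([628,-135.3,121]))"
```

```text
cup [ 627.4 -131.7  243.6] flask [ 629.6 -134.9  121. ] cap [631.6  -9.4 132. ] [312.5 200. ]
```

```bash
python3 -m handwheel '[[-0.001,-0.002,0,0,0,0,-1],[-0.001,-0.002,0.02,0,0,0,-1],[-0.001,-0.002,0.035,0,0,0,-1],[-0.001,-0.002,0.047,0,0,0,-1],[-0.001,-0.002,0.057,0,0,0,-1],[-0.001,-0.002,0.065,0,0,0,-1],[-0.001,-0.002,0.065,0,0,0,-1]]'
python3 - <<'E'
from h import *
im,d=wshot('w8.png')
s,_=get_image('scene');t,_=get_image('top')
cv2.imwrite('pics/c4.png',np.hstack([cv2.resize(s[170:290,240:330],None,fx=4,fy=4),cv2.resize(im[130:370,190:450],(430,480))]))
E
```

```text
clock: 27.78
position: [630.1, -135.9, 145.1]
ee_rot: [0.0, 1.0, -0.0, -0.001]
contact_force: [-0.4, 0.5, -0.9]
gripper_width: 51.6
grasp_force: 62.8
27.775 [ 630.14083737 -135.90106341  145.07430824] [ 1.29572423e-04  9.99999755e-01 -4.58509394e-06 -6.87760349e-04] [-0.44276651  0.52492915 -0.89560812]
```

View pics/c4.png

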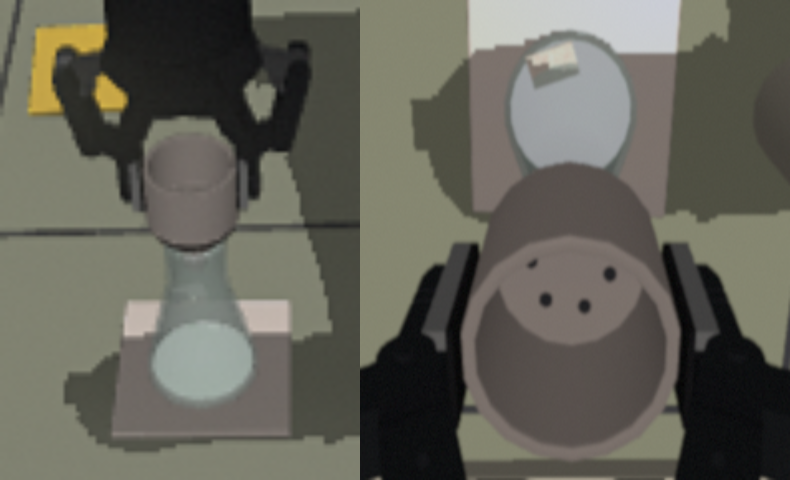

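The stem is inside the neck, and the flask foot, neck and funnel are in line. I'll lower to seat.

```bash
python3 -m handwheel '[[0,0,0.004,0,0,0,-1],[0,0,0.008,0,0,0,-1],[0,0,0.01,0,0,0,-1],[0,0,0.011,0,0,0,-1],[0,0,0.011,0,0,0,-1]]'
```

```text
clock: 28.55
position: [630.5, -135.9, 134.7]
ee_rot: [0.0, 1.0, -0.0, -0.0]
contact_force: [0.6, 0.4, -0.8]
gripper_width: 52.0
grasp_force: 62.8
```

```bash
python3 -m handwheel '[[0,0,0.001,0,0,0,-1],[0,0,0.0015,0,0,0,-1],[0,0,0.0015,0,0,0,-1]]'
```

```text
clock: 28.92
position: [630.5, -135.9, 133.5]
ee_rot: [0.0, 1.0, -0.0, 0.0]
contact_force: [0.2, -0.5, 0.0]
gripper_width: 51.8
grasp_force: 63.0
```

```bash
python3 -m handwheel '[[0,0,0.001,0,0,0,-1],[0,0,0.001,0,0,0,-1],[0,0,0.001,0,0,0,-1]]'
```

```text
clock: 29.3
position: [630.8, -136.0, 133.5]
ee_rot: [-0.0, 1.0, -0.0, 0.001]
contact_force: [-1.0, 1.0, 5.5]
gripper_width: 51.8
grasp_force: 63.4
```

Contact came at the expected height of 133.5 mm. I'll release and retreat.

```bash
python3 -m handwheel '[[0,0,0,0,0,0,-0.5],[0,0,0,0,0,0,0],[0,0,0,0,0,0,0.5],[0,0,0,0,0,0,1],[0,0,0,0,0,0,1],[0,0,-0.015,0,0,0,1],[0,0,-0.04,0,0,0,1],[0,0,-0.08,0,0,0,1],[0,0,-0.12,0,0,0,1],[0.02,0,-0.14,0,0,0,1]]'
python3 -m handwheel '[[0.05,-0.02,0,0,0,0,1],[0.1,-0.04,0,0,0,0,1],[0.15,-0.06,0,0,0,0,1],[0.2,-0.08,0,0,0,0,1],[0.2,-0.08,0,0,0,0,1],[0.2,-0.08,0,0,0,0,1]]'
python3 - <<'E'
from h import *
t,_=get_image('top');s,_=get_image('scene')
cv2.imwrite('pics/c5.png',np.vstack([cv2.resize(t[130:230,180:440],None,fx=2.5,fy=2.5),cv2.resize(s[170:290,205:465],None,fx=2.5,fy=2.5)]))
E
```

```text
clock: 30.55
position: [611.9, -136.1, 276.0]
ee_rot: [-0.0, 1.0, -0.0, 0.003]
contact_force: [-0.8, -0.1, 0.2]
gripper_width: 85.4
grasp_force: 0.0
clock: 31.3
position: [411.0, -216.1, 273.5]
ee_rot: [0.0, 1.0, -0.0, 0.001]
contact_force: [0.2, 0.6, -0.9]
gripper_width: 85.6
grasp_force: 0.0
```

View pics/c5.png

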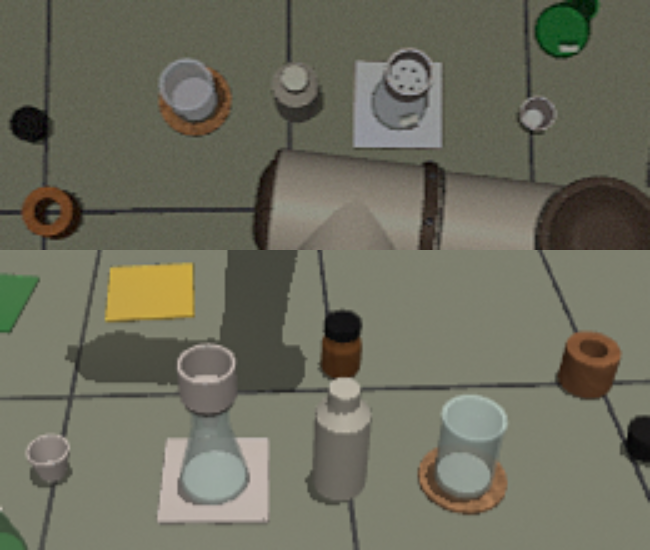

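```bash
python3 -c "
from h import *
T=lambda x,y,z:ray('top',(x+.5)/2.5-.5+180,(y+.5)/2.5-.5+130,z)
S=lambda x,y,z:ray('scene',(x+.5)/2.5-.5+205,(y-250+.5)/2.5-.5+170,z)
print('funnel',T(408.5,74,166),S(207,368,166),'flask foot',T(400,101,6),S(214,476,6))
print('cap',T(294,78,132),S(345,387,132))
print('beaker foot',T(193,99,9),S(464,475,9),'rim',T(187.5,90,91),S(473,421,91))
print('mat',T(196,101,6),S(463,477,6))"
```

```text
funnel [ 628.7 -135.6  166. ] [ 637.5 -135.5  166. ] flask foot [ 632.4 -138.6    6. ] [ 625.9 -136.7    6. ]
cap [633.2  -9.9 132. ] [631.2  -9.1 132. ]
beaker foot [636.5 117.3   9. ] [636.4 117.5   9. ] rim [629.6 114.1  91. ] [639.8 114.7  91. ]
mat [634.6 113.9   6. ] [636.5 116.8   6. ]
```

```bash
python3 -c "
from bench import *
print(job_done())"
```

```text
the job is handed in; nothing more can be done
None
```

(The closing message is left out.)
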